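Put the spare sprayer filters away and close the filter tower

TASK

Finish the filter change on the paint sprayer: first put the red and the yellow filter away, each lying flat in the bin of its own colour. Then push down lightly on the knurled collar of the filter tower while turning it anticlockwise (seen from above) until its hidden keyways drop over the pins, and press it fully home, firmly against its seat. Finish while still holding it there against its spring, and do not disturb the other things on the table.

Things in the scene. Friction and masses are not known exactly. Their poses are not given: they have to be found in the camera images.
- red_mid (a point): centre of the red filter cartridge: red cylinder 22 mm in diameter with a 26 x 26 mm square cap, 8 mm thick, at either end, 90 mm long in all, 45 g, lying on the table on its square caps with this point 13 mm above the table; x axis along its length
- yellow_mid (a point): centre of the yellow filter cartridge: yellow cylinder 22 mm in diameter with a 26 x 26 mm square cap, 8 mm thick, at either end, 90 mm long in all, 45 g, lying on the table on its square caps with this point 13 mm above the table; x axis along its length
- filter_red: the red filter itself; origin on its underside below the centre, axes as at its centre point
- filter_yellow: the yellow filter itself; origin on its underside below the centre, axes as at its centre point
- red_floor (a point): centre of the inner floor of the red bin: open red plastic tray fixed to the table, 120 x 120 mm outside, 4 mm walls, rim 45 mm above the table, inner floor 4 mm above it; x and y axes along its sides
- yellow_floor (a point): centre of the inner floor of the yellow bin: open yellow plastic tray fixed to the table, 120 x 120 mm outside, 4 mm walls, rim 45 mm above the table, inner floor 4 mm above it; x and y axes along its sides
- blue_floor (a point): centre of the inner floor of the blue bin: open blue plastic tray fixed to the table, 120 x 120 mm outside, 4 mm walls, rim 45 mm above the table, inner floor 4 mm above it; x and y axes along its sides; it already holds two blue filters and gets nothing more
- collar: the knurled black collar on the filter tower: round, 50 mm in diameter, 42 mm high, closed silver-grey top, 120 g, loose; it may turn up to 8 degrees as the grip closes on its flats; origin at the centre of its lower rim, z up. Inside its skirt, out of sight, runs a thick land with three keyways 120 degrees apart, 12 mm wide; the land's lower face is 12 mm above the lower rim
- collar_mid (a point): centre of the collar, half-way up (21 mm above its lower rim), z up. It starts 18 mm above the seat point, resting on a spring; blocked on the pins it stops at 16 mm; fully home it is at 9 mm. The spring pushes it up (3 N at the start, 7 N at home), so it rises again when let go. A neck inside guides it, 1 mm play all round
- tower: the sprayer's filter tower, fixed to the table: grey 120 x 100 mm foot 20 mm high, a 64 mm diameter drum up to 52 mm, then a 42 mm diameter column to the shoulder at 80 mm; a brass outlet on its +x side below 50 mm; origin under its centre
- seat (a point): centre of the tower's shoulder, 80 mm above the table, on the collar's axis, z up. Three pins 6 mm thick, 7 mm high, 17.5 mm off the axis, 120 degrees apart, stand hidden on it at an unknown angle. The keyways come over them when the collar is turned anticlockwise, seen from above, by 25 to 80 degrees from its start (they drop in within about 9 degrees either side)
- putty_knife: a putty knife lying flat, 190 mm long; bystander, leave alone
- tape_mid (a point): a yellow ring of tape lying flat, 84 mm across, 25 mm high; point at its centre; bystander, leave alone
- sanding_block: a brown sanding block, 100 x 60 x 30 mm, origin under its centre; bystander, leave alone
- jar: a jar with a white cap, 64 mm across, 85 mm high, origin under its centre; bystander, leave alone
- paint_can: a closed paint can, 100 mm across, 120 mm high, origin under its centre; bystander, leave alone
- brush: a paint brush lying flat, 200 mm long; bystander, leave alone
Things that resemble listed ones, but are neither listed nor needed, are in the scene too. There is more than one size of the collar; the job needs the smaller.

How it is judged:
On the way, in this order (a step that is already met when the one before it is completed fails the run):
1. the red filter lies in the red bin and the yellow filter in the yellow bin, both let go (x of red_mid in the frame of red_floor between -0.05 and 0.05 m and y of red_mid in the frame of red_floor between -0.05 and 0.05 m and z of red_mid in the frame of red_floor below 0.026 m and angle between each of red_mid, yellow_mid's own x axis and vertical above 1.3 rad and contact force between the fingers and filter_red below 0.2 N and linear speed of each of filter_red, filter_yellow below 0.03 m/s and x of yellow_mid in the frame of yellow_floor between -0.05 and 0.05 m and y of yellow_mid in the frame of yellow_floor between -0.05 and 0.05 m and z of yellow_mid in the frame of yellow_floor below 0.026 m and contact force between the fingers and filter_yellow below 0.2 N), for 0.2 s.
2. the collar has dropped over the pins and is fully down (z of collar_mid in the frame of seat between 0.005 and 0.011 m and horizontal distance between collar_mid and seat below 0.004 m and angle between collar_mid's own z axis and vertical below 0.1 rad), for 0.2 s.
At the end, for the whole second after the job is handed in: Each filter lies flat in its bin (15 degrees; centre within 50 mm of the bin's, under 26 mm above its floor), let go, still. Collar within 2 mm of home height (9 mm above the seat point), 4 mm of the axis, 0.1 rad of upright, still; fingers on it over 2 N, it on the tower over 2 N (all of step 1 and all of step 2 and contact force between collar and tower above 2 N and contact force between the fingers and collar above 2 N and linear speed of collar below 0.02 m/s); the arm keeps its last pose, push and grip.
It fails at once if a bystander is moved by more than 30 mm (distance of any of putty_knife, tape_mid, sanding_block, jar, paint_can, brush from where it was at the start of the episode above 0.03 m).
It also fails if it takes over 72 s, if anything falls off the work surface, if the arm or the gripper's body presses on something with over 40 N, if the wrist force passes 120 N, or if a joint passes its speed limit or range.

ROBOT

A 6-joint arm with a two-finger parallel gripper is mounted at the origin on the work surface. World frame = base frame: x ahead of the robot, y to its left, z up, the work surface at z = 0. Lengths are in m, angles in rad, forces in N, time in s.
With the tool pointing down it reaches from about 0.35 to 0.775 m from the base axis. Payload 7.3 kg.
Tool frame: the origin (TCP) lies at the very end of the fingers, on their centre line; the grasp point (between the pads) lies 19 mm behind it (robot.pinch_z is the distance from the TCP to the grasp point, in m); z points along the fingers, y is the line along which they close (so a half turn about z gives the same grasp; the last joint's range is limited). The gripper opens to 92 mm and grips with 3 to 60 N. Pads are 19 mm wide; open, the fingers measure 130 mm over their backs; the gripper's body (75 mm by 190 mm) begins 47 mm behind the grasp point.
Start: joints at [-1.288, 0.342, 1.524, -0, 1.275, -0.146], TCP at [0.218, -0.477, 0.227] pointing down, gripper open.
Joint ranges: [-2.53, 2.53], [-0.77, 2.02], [0.04, 2.7], [-1, 4.14], [0.28, 2.66], [-3.11, 3.11]. Speed limits (rad/s): [2.57, 2.57, 3.14, 3.14, 3.14, 3.14].

INTERFACE

Orientations are given as [roll, pitch, yaw] about the fixed x, y, z axes, in that order (R = Rz(yaw) Ry(pitch) Rx(roll)).
In Python, from cell import robot gives the robot as it stands.
- The arm moves only by the tool move_arm, never from a script. Its argument "motion" is a list of rows, each a list of 6 numbers: the shift along the tool's x, y, z in units of 0.1 m (1.0 is 0.1 m), then the turn, a rotation vector about the tool's x, y, z in units of pi rad (1.0 is pi rad). In form: [[dx, dy, dz, rx, ry, rz], ...]. A call has 1 to 12 rows; each row is the pose to reach, as a shift and turn from the pose commanded when the call began, along the tool's axes at that moment, turning the shorter way round; what a row does not reach only later rows make up. A row lasts 1/8 s, in which the tool goes at most 62.5 mm and 10.7 degrees, less where a joint would pass 70% of its speed; a pose out of reach is approached as far as the arm can. A call with a number of a shift or a turn outside -1 to 1 is refused whole. A call with a gripper value outside its range is refused whole. "fingers" is the opening, from -1 (shut) to 1 (fully open), set as the call begins (left out, the last holds). The fingers move at their own pace and stop on an object; "newtons" is the grip in N (left out, the last holds). Time passes only in rows, so rows that repeat a pose let the fingers close. It gives the time, the measured TCP pose, the force, the opening and the grip force at its end, in the units of the state.
- robot.observe(): the state, without advancing time (a new reading comes with each control period).
- robot.read_camera(name): name is "scene" or "top"; returns a dict with "image" (400x640x3 uint8, red, green, blue), "range_z" (400x640 float32, m along the optical axis (not along the pixel's ray), 0 where there is no reading), "vfov" (degrees; the focal length in pixels is half the picture's height over the tangent of half this angle, whatever the lens; pixels are square), "cx", "cy" (the principal point, pixels), "extrinsics" (4x4, takes a point from camera to world coordinates). Camera axes: x right, y up, looking along -z (the intrinsics and any distortion apply to the point x, -y, -z); pixel columns grow to the right and rows downward; lengths in m; the calibration is good to about 2 mm. A picture is of the moment at which its call begins.
- robot.hand_in(): hands the job in; it is judged then, once.
The state is a dict: "time": time; "qpos": joint angles; "qvel": joint speeds; "joint_efforts": joint torques, N m; "tool_pos": TCP position; "tool_rot": TCP orientation; "contact_force": force on the tool from outside, world axes, zero at the start; "torque": the same for the moment, N m; "opening": finger opening in m; "grip_force": force on a finger pad.
Only numpy, scipy, OpenCV 4.12 (cv2) and the standard library are available. Lean on these libraries where they do the work, as an engineer would, in place of code of your own. Each camera call takes 0.05 s, during which the arm holds its last target. There are 200 camera calls.

## Working session

There is one attempt and no reset: what is moved stays moved. The work goes in short steps, Python scripts to look and compute and a tool call to move; the robot and the scene stay as the last step left them, time stands still between calls to the robot, and variables do not carry over. Pictures are saved under pics/ and viewed, at most 10 in all, crops included, and the job is handed in when it is done.

Besides the shell and the picture viewer there is one more tool, called after ">>>" in YAML: its name, and indented under it one key for each argument. move_arm: Moves the arm, as the interface text tells. Shifts and turns lie within -1 to 1; 1 stands for 0.1 m of shift or pi rad of turn. Its arguments: {"type":"object","properties":{"motion":{"type":"array"},"fingers":{"type":"number"},"newtons":{"type":"number"}},"required":["motion"]}

```bash
mkdir -p pics && ls && python3 - <<'E'
from cell import robot
import cv2,numpy as np
for n in("scene","top"):
    c=robot.read_camera(n); np.savez(f"{n}0.npz",**c)
    cv2.imwrite(f"pics/{n}0.png",c["image"][:,:,::-1])
    print(n,c["vfov"],c["cx"],c["cy"],c["extrinsics"].round(3).tolist(),[k for k in c])
print(robot.observe())
E
```

```text
pics
scene 52.36877825057617 313.0180224859324 199.93947902233242 [[0.57, -0.634, 0.523, 1.173], [0.821, 0.446, -0.356, -0.444], [-0.008, 0.632, 0.775, 1.023], [0.0, 0.0, 0.0, 1.0]] ['image', 'range_z', 'vfov', 'cx', 'cy', 'extrinsics']
top 51.225543072321805 321.6822449116534 200.3833546444061 [[0.027, 0.974, -0.225, 0.317], [-1.0, 0.025, -0.009, -0.024], [-0.004, 0.226, 0.974, 1.124], [0.0, 0.0, 0.0, 1.0]] ['image', 'range_z', 'vfov', 'cx', 'cy', 'extrinsics']
{'time': 0.1, 'qpos': array([-1.28796665e+00,  3.42651733e-01,  1.52493848e+00,  9.91957171e-06,
        1.27543826e+00, -1.45988289e-01]), 'qvel': array([-0.00065756, -0.00174543, -0.00201373, -0.00213268, -0.0004596 ,
       -0.00179803]), 'joint_efforts': array([ 2.22969211e-03, -4.32001770e+01, -2.44693744e+01,  7.19706248e-02,
        5.25792805e-02, -4.53397524e-05]), 'tool_pos': array([ 0.21821351, -0.47708054,  0.22610923]), 'tool_rot': array([-3.14017348e+00, -2.18254423e-04,  4.28814919e-01]), 'contact_force': array([ 0.34710283,  0.355682  , -0.4845293 ]), 'torque': array([0.02302981, 0.02858751, 0.03982167]), 'grip_force': 0.0, 'opening': 0.09167407614574914}
```

View pics/scene0.png

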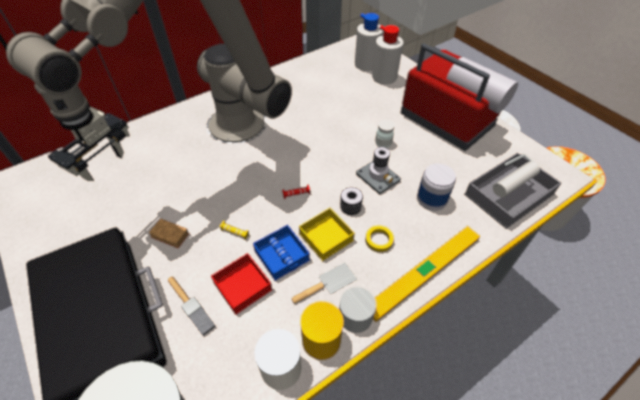

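View pics/top0.png

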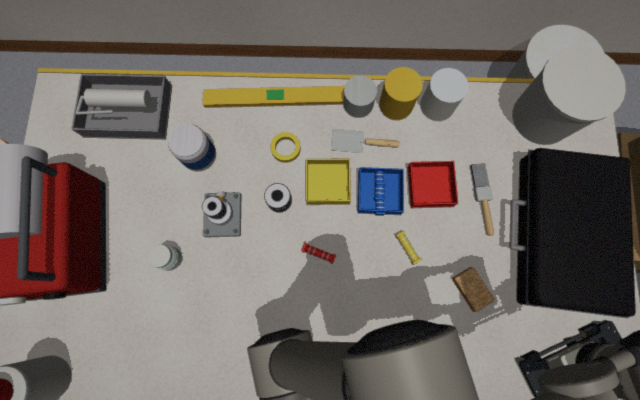

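The scene shows the red filter at (296,190), the yellow filter at (235,229), the red, blue and yellow bins at (241,283), (281,251) and (327,233), the tower with its collar at (380,165), and a loose collar at (351,200). In the top view the same things are at: red filter (319,252), yellow filter (408,247), yellow bin (328,181), red bin (433,184), tower collar (214,206) and loose collar (278,196).

Candidates that could be confused:
- **Collar:** tower (214,206) or loose (278,196). I take the one on the tower and will check its size.
- **Yellow filter:** (408,247), not the tape (285,146) or the level (275,96).
- **Red filter:** (319,252), not the toolbox.

```bash
cat > h.py <<'E'
import numpy as np,cv2
def load(n,live=False):
    if live:
        from cell import robot
        return robot.read_camera(n)
    return dict(np.load(f"{n}0.npz"))
def world(c):
    f=200/np.tan(np.radians(c["vfov"])/2); h,w=c["range_z"].shape
    u,v=np.meshgrid(np.arange(w),np.arange(h)); z=c["range_z"]
    P=np.stack([(u-c["cx"])/f*z,-(v-c["cy"])/f*z,-z],-1)
    E=c["extrinsics"]; return P@E[:3,:3].T+E[:3,3]
def masks(c):
    hsv=cv2.cvtColor(c["image"],cv2.COLOR_RGB2HSV); H,S,V=cv2.split(hsv)
    return dict(red=((H<8)|(H>172))&(S>150)&(V>50), yellow=(H>20)&(H<33)&(S>130)&(V>70), blue=(H>100)&(H<125)&(S>130)&(V>50)),hsv
E
python3 - <<'E'
from h import *
for n in("scene","top"):
    c=load(n);W=world(c);M,_=masks(c)
    print(n)
    for k,m in M.items():
        N,L,st,ct=cv2.connectedComponentsWithStats(m.astype(np.uint8))
        for i in range(1,N):
            if st[i,4]<60: continue
            p=W[(L==i)&(c["range_z"]>0)]
            if len(p)<30 or p[:,0].mean()>.75 or abs(p[:,1].mean())>.5 or p[:,0].mean()<.1: continue
            r=cv2.minAreaRect((p[:,:2]*1000).astype(np.float32))
            print(k,ct[i].round(),st[i,4],"z",np.percentile(p[:,2],[2,50,98]).round(3),"rect",np.round(r[0]),np.round(r[1]),round(r[2]))
    # collars: high things
    for nm,(u,v) in dict(scene=dict(t=(380,155),l=(351,195)),top=dict(t=(211,205),l=(278,194)))[n].items():
        b=W[v-30:v+30,u-30:u+30].reshape(-1,3); zt=W[v-6:v+6,u-6:u+6,2].max()
        b=b[abs(b[:,2]-zt)<.006]; r=cv2.minEnclosingCircle((b[:,:2]*1000).astype(np.float32))
        print(nm,"ztop",zt.round(4),r,len(b),b.mean(0).round(4))
    u,v=(380,165) if n=="scene" else (221,214)
    b=W[v-40:v+40,u-40:u+40].reshape(-1,3);b=b[abs(b[:,2]-.02)<.005]
    r=cv2.minAreaRect((b[:,:2]*1000).astype(np.float32));print("foot",r)
    b=c["image"]; 
c=load("top");s=load("scene")
a=cv2.resize(c["image"][180:280,180:440],None,fx=3,fy=3,interpolation=2)
b=cv2.resize(s["image"][130:230,210:470],None,fx=3,fy=3,interpolation=2)
cv2.imwrite("pics/crop1.png",np.vstack([a[:,:780],b[:,:780]])[:,:,::-1])
E
```

```text
scene
red [295. 191.] 107 z [0.015 0.023 0.029] rect [434.  -9.] [83. 15.] 71
red [242. 283.] 1942 z [0.002 0.007 0.047] rect [ 626. -310.] [121. 118.] 3
yellow [326. 234.] 1629 z [0.002 0.009 0.047] rect [626. -26.] [121. 120.] 2
yellow [234. 230.] 172 z [0.01  0.023 0.029] rect [ 448. -247.] [104.  19.] 29
yellow [379. 238.] 373 z [0.007 0.025 0.03 ] rect [727.  93.] [78. 80.] 61
blue [432. 198.] 276 z [0.031 0.053 0.075] rect [721. 308.] [85. 29.] 32
blue [281. 252.] 1667 z [0.002 0.016 0.046] rect [ 605. -169.] [120. 127.] 89
t ztop 0.1258 ((530.4766235351562, 258.68353271484375), 26.646453857421875) 111 [0.5306 0.2595 0.1217]
l ztop 1.0231 ((1173.06494140625, -444.0564270019531), 9.999999747378752e-05) 18 [ 1.1731 -0.4441  1.0231]
foot ((499.1523742675781, 262.29705810546875), (253.34991455078125, 287.8035583496094), 58.45323181152344)
top
red [432. 184.] 2038 z [0.001 0.006 0.047] rect [ 624. -311.] [120. 119.] 2
red [320. 253.] 79 z [0.017 0.022 0.028] rect [429. -15.] [33. 18.] 70
yellow [285. 147.] 380 z [0.012 0.025 0.03 ] rect [724.  93.] [81. 79.] 6
yellow [328. 181.] 1971 z [0.    0.006 0.047] rect [625. -28.] [120. 117.] 2
yellow [407. 246.] 82 z [0.016 0.023 0.028] rect [ 457. -241.] [35. 19.] 35
yellow [414. 258.] 69 z [0.017 0.024 0.028] rect [ 425. -258.] [28. 21.] 35
blue [198. 164.] 110 z [0.03  0.055 0.08 ] rect [658. 324.] [12. 60.] 20
blue [380. 191.] 1917 z [0.001 0.007 0.047] rect [ 599. -171.] [119. 124.] 89
t ztop 0.1247 ((528.3790893554688, 256.6030578613281), 24.943716049194336) 213 [0.5282 0.2564 0.1203]
l ztop 0.0639 ((574.6069946289062, 104.96974182128906), 34.1036376953125) 332 [0.5739 0.1049 0.0598]
foot ((528.385498046875, 256.112548828125), (120.0021743774414, 100.75718688964844), 2.9749374389648438)
```

View pics/crop1.png

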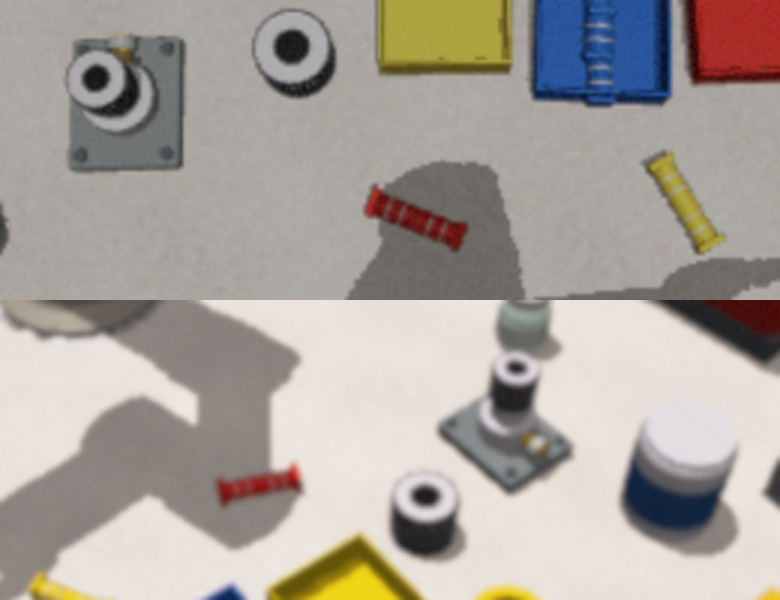

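The crop confirms the choices. The tower collar (top crop at (97,78)) measures 50 mm across and its top is at about 120 mm, while the loose one at (290,45) is 68 mm and is the decoy. The filters show as spools with square caps. Next I refine the filter poses.

```bash
cat >> h.py <<'E'
def filt(c,xy,R=.065,zlo=.010,zhi=.034):
    W=world(c); m=(W[...,2]>zlo)&(W[...,2]<zhi)&(np.hypot(W[...,0]-xy[0],W[...,1]-xy[1])<R)
    p=W[m]; r=cv2.minAreaRect((p[:,:2]*1000).astype(np.float32)); b=cv2.boxPoints(r)
    e=max((b[1]-b[0],b[2]-b[1]),key=np.linalg.norm); return np.round(r[0],1),np.round(r[1],1),round(float(np.arctan2(e[1],e[0])%np.pi),3),len(p)
E
python3 - <<'E'
from h import *
for n in("scene","top"):
    c=load(n)
    print(n,filt(c,(.432,-.012)),filt(c,(.443,-.248)))
    W=world(c);p=W[(W[...,0]>.4)&(W[...,0]<.5)&(W[...,1]>.05)&(W[...,1]<.15)];print("table z",np.median(p[:,2]))
E
```

```text
scene (array([430.5,  -4.1]), array([89.5, 30.4]), 1.188, 199) (array([ 452.6, -241.7]), array([90.4, 25. ]), 0.538, 225)
table z 0.0016255201430795951
top (array([431.2,  -7.9]), array([89.7, 25.4]), 1.217, 294) (array([ 451.5, -245. ]), array([89.7, 25.3]), 0.531, 302)
table z 0.00018591809810464266
```

```bash
cat > plan.py <<'E'
import numpy as np
from scipy.spatial.transform import Rotation as R
def down(yaw): return R.from_euler("xyz",[np.pi,0,yaw])
def plan(wps,start=None):
    "wps: (x,y,z,yaw); prints the end row of each call and the rows it needs; measured pose as start"
    if start is None:
        from cell import robot
        o=robot.observe(); p=o["tool_pos"].copy(); r=R.from_euler("xyz",o["tool_rot"])
        print("t",round(o["time"],2),"pos",p.round(4),"rot",o["tool_rot"].round(3),"F",o["contact_force"].round(1),"open",round(o["opening"],4),"grip",round(o["grip_force"],1))
    else: p=np.array(start[:3],float); r=down(start[3])
    for w in wps:
        tgt=np.array(w[:3],float); tr=down(w[3])
        while True:
            d=r.inv().apply(tgt-p)*10; n=max(1,np.abs(d).max()/.99)
            rot=(r.inv()*tr).as_rotvec()/np.pi
            row=np.r_[d/n,rot/n].round(3)
            k=int(np.ceil(max(np.linalg.norm(row[:3])/.5,np.linalg.norm(row[3:])*180/9)))
            print(w if n==1 else "  part","rows",k,row.tolist())
            p=p+r.apply(row[:3]/10); r=r*R.from_rotvec(row[3:]*np.pi)
            if n==1: break
E
python3 -c "
from plan import *
plan([(.452,-.244,.12,.535),(.452,-.244,.05,.535),(.452,-.244,.004,.535)])"
```

```text
t 0.1 pos [ 0.2182 -0.4771  0.2261] rot [-3.14  -0.     0.429] F [ 0.3  0.4 -0.5] open 0.0917 grip 0.0
  part rows 3 [0.99, -0.367, 0.34, -0.0, -0.0, -0.011]
  part rows 3 [0.99, -0.328, 0.336, -0.0, -0.0, -0.011]
  part rows 3 [0.99, -0.29, 0.333, -0.0, -0.0, -0.01]
(0.452, -0.244, 0.12, 0.535) rows 1 [0.165, -0.043, 0.054, -0.0, -0.0, -0.002]
(0.452, -0.244, 0.05, 0.535) rows 2 [-0.001, 0.001, 0.7, -0.0, -0.0, 0.0]
(0.452, -0.244, 0.004, 0.535) rows 1 [0.0, 0.0, 0.46, -0.0, -0.0, 0.0]
```

>>> move_arm:
  motion:
    - [0.5,-0.18,0.17,0,0,-0.005]
    - [0.99,-0.37,0.34,0,0,-0.011]
    - [0.99,-0.37,0.34,0,0,-0.011]
  fingers: 0.3
  newtons: 20

```text
time: 0.48
tool_pos: [0.2943, -0.3994, 0.1913]
tool_rot: [-3.138, -0.001, 0.468]
contact_force: [0.0, -1.0, 0.7]
opening: 0.0666
grip_force: 0.0
```

>>> move_arm:
  motion:
    - [0.5,-0.16,0.17,0,0,-0.005]
    - [0.99,-0.33,0.34,0,0,-0.011]
    - [0.99,-0.33,0.34,0,0,-0.011]

```text
time: 0.85
tool_pos: [0.3676, -0.3268, 0.1577]
tool_rot: [-3.139, 0.0, 0.502]
contact_force: [-0.2, -0.3, -0.2]
opening: 0.0598
grip_force: 0.0
```

>>> move_arm:
  motion:
    - [0.5,-0.15,0.17,0,0,-0.005]
    - [0.99,-0.29,0.33,0,0,-0.01]
    - [0.99,-0.29,0.33,0,0,-0.01]

```text
time: 1.23
tool_pos: [0.4407, -0.2552, 0.125]
tool_rot: [-3.14, 0.001, 0.532]
contact_force: [-0.5, -0.1, -0.9]
opening: 0.0596
grip_force: 0.0
```

```bash
python3 -c "
from plan import *
from h import *
plan([(.452,-.244,.12,.535),(.452,-.244,.05,.535)])
print(filt(load('top',1),(.452,-.244)),filt(load('scene',1),(.452,-.244)))"
```

```text
t 1.23 pos [ 0.4407 -0.2552  0.125 ] rot [-3.14e+00  1.00e-03  5.32e-01] F [-0.5 -0.1 -0.9] open 0.0596 grip 0.0
(0.452, -0.244, 0.12, 0.535) rows 1 [0.154, -0.039, 0.05, -0.0, 0.0, -0.001]
(0.452, -0.244, 0.05, 0.535) rows 2 [0.001, 0.001, 0.7, -0.0, 0.0, 0.0]
(array([ 482.7, -226.2]), array([16.9, 25.5]), 2.12, 62) (array([ 452.7, -241.8]), array([91.2, 24.1]), 0.535, 230)
```

>>> move_arm:
  motion:
    - [0.16,-0.04,0.3,0,0,0]
    - [0.16,-0.04,0.75,0,0,0]
    - [0.16,-0.04,0.98,0,0,0]
    - [0.16,-0.04,0.98,0,0,0]

```text
time: 1.82
tool_pos: [0.4502, -0.2458, 0.0269]
tool_rot: [-3.139, 0.001, 0.527]
contact_force: [-0.1, -0.7, -0.9]
opening: 0.0597
grip_force: 0.0
```

>>> move_arm:
  motion:
    - [0,0,0.22,0,0,0]
    - [0,0,0.22,0,0,0]
    - [0,0,0.22,0,0,0]

```text
time: 2.2
tool_pos: [0.4522, -0.2457, 0.0072]
tool_rot: [3.139, -0.001, 0.529]
contact_force: [-0.2, 0.0, 0.0]
opening: 0.0598
grip_force: 0.0
```

>>> move_arm:
  motion:
    - [0,0,0,0,0,0]
    - [0,0,0,0,0,0]
    - [0,0,0,0,0,0]
    - [0,0,0,0,0,0]
    - [0,0,0,0,0,0]
  fingers: -1
  newtons: 20

```text
time: 2.82
tool_pos: [0.4517, -0.2446, 0.0058]
tool_rot: [3.142, 0.0, 0.53]
contact_force: [-0.8, -0.1, 0.6]
opening: 0.0215
grip_force: 20.0
```

```bash
python3 -c "
from plan import *
plan([(.452,-.244,.095,.535),(.6255,-.0275,.095,.04),(.6255,-.0275,.02,.04)])"
```

```text
t 2.83 pos [ 0.4517 -0.2446  0.0058] rot [3.142 0.    0.53 ] F [-0.8 -0.1  0.6] open 0.0215 grip 20.0
(0.452, -0.244, 0.095, 0.535) rows 2 [0.005, -0.004, -0.892, 0.0, 0.0, -0.002]
  part rows 3 [0.99, -0.372, -0.0, 0.0, 0.0, 0.06]
  part rows 3 [0.99, -0.604, -0.0, 0.0, 0.0, 0.066]
(0.6255, -0.0275, 0.095, 0.04) rows 2 [0.406, -0.382, -0.0, 0.0, 0.0, 0.032]
(0.6255, -0.0275, 0.02, 0.04) rows 2 [-0.0, 0.0, 0.75, 0.0, -0.0, -0.0]
```

>>> move_arm:
  motion:
    - [0,0,-0.3,0,0,0]
    - [0,0,-0.7,0,0,0]
    - [0,0,-0.9,0,0,0]
    - [0,0,-0.9,0,0,0]

```text
time: 3.32
tool_pos: [0.4525, -0.2451, 0.097]
tool_rot: [3.138, -0.001, 0.529]
contact_force: [0.1, 0.1, -0.6]
opening: 0.0213
grip_force: 20.0
```

>>> move_arm:
  motion:
    - [0.4,-0.15,0,0,0,0.024]
    - [0.8,-0.3,0,0,0,0.048]
    - [0.99,-0.37,0,0,0,0.06]
    - [0.99,-0.37,0,0,0,0.06]

```text
time: 3.82
tool_pos: [0.5184, -0.1613, 0.0942]
tool_rot: [-3.14, 0.002, 0.343]
contact_force: [0.2, 0.2, -0.4]
opening: 0.0209
grip_force: 20.0
```

>>> move_arm:
  motion:
    - [0.4,-0.24,0,0,0,0.026]
    - [0.8,-0.48,0,0,0,0.053]
    - [0.99,-0.6,0,0,0,0.066]
    - [0.99,-0.6,0,0,0,0.066]

```text
time: 4.32
tool_pos: [0.5914, -0.0726, 0.0945]
tool_rot: [-3.141, 0.002, 0.136]
contact_force: [-1.1, 0.0, -0.5]
opening: 0.0213
grip_force: 20.0
```

```bash
python3 -c "
from plan import *
plan([(.6255,-.0275,.095,.04),(.6255,-.0275,.03,.04),(.6255,-.0275,.011,.04)])"
```

```text
t 4.33 pos [ 0.5914 -0.0726  0.0945] rot [-3.141e+00  2.000e-03  1.360e-01] F [-1.1  0.  -0.5] open 0.0213 grip 20.0
(0.6255, -0.0275, 0.095, 0.04) rows 2 [0.398, -0.401, -0.006, -0.0, 0.001, 0.03]
(0.6255, -0.0275, 0.03, 0.04) rows 2 [-0.001, 0.001, 0.65, -0.0, -0.0, 0.0]
(0.6255, -0.0275, 0.011, 0.04) rows 1 [0.0, -0.0, 0.19, -0.0, -0.0, 0.0]
```

>>> move_arm:
  motion:
    - [0.2,-0.2,0,0,0,0.015]
    - [0.4,-0.4,0,0,0,0.03]
    - [0.4,-0.4,0,0,0,0.03]
    - [0.4,-0.4,0,0,0,0.03]

```text
time: 4.82
tool_pos: [0.625, -0.0295, 0.0951]
tool_rot: [3.141, 0.002, 0.039]
contact_force: [-0.0, -0.7, 0.1]
opening: 0.0212
grip_force: 20.0
```

>>> move_arm:
  motion:
    - [0,0,0.3,0,0,0]
    - [0,0,0.6,0,0,0]
    - [0,0,0.75,0,0,0]
    - [0,0,0.82,0,0,0]
    - [0,0,0.82,0,0,0]
    - [0,0,0.82,0,0,0]

```text
time: 5.58
tool_pos: [0.6267, -0.0282, 0.0148]
tool_rot: [3.141, -0.002, 0.039]
contact_force: [0.6, -0.5, -0.8]
opening: 0.0214
grip_force: 20.0
```

```bash
python3 -c "
from plan import *
plan([(.6255,-.0275,.0105,.04)])
plan([(.6255,-.0275,.1,.04),(.431,-.0065,.12,1.21),(.431,-.0065,.005,1.21)],(.6255,-.0275,.0105,.04))"
```

```text
t 5.58 pos [ 0.6267 -0.0282  0.0148] rot [ 3.141e+00 -2.000e-03  3.900e-02] F [ 0.6 -0.5 -0.8] open 0.0214 grip 20.0
(0.6255, -0.0275, 0.0105, 0.04) rows 1 [-0.012, -0.008, 0.043, 0.0, -0.001, -0.0]
(0.6255, -0.0275, 0.1, 0.04) rows 2 [0.0, 0.0, -0.895, 0.0, 0.0, 0.0]
  part rows 4 [-0.99, -0.147, -0.102, 0.0, 0.0, -0.191]
(0.431, -0.0065, 0.12, 1.21) rows 4 [-0.701, -0.65, -0.098, -0.0, 0.0, -0.181]
  part rows 2 [0.0, 0.0, 0.99, -0.0, 0.0, -0.0]
(0.431, -0.0065, 0.005, 1.21) rows 1 [0.0, 0.0, 0.16, -0.0, 0.0, -0.0]
```

>>> move_arm:
  motion:
    - [0,0,0.04,0,0,0]
    - [0,0,0.04,0,0,0]
    - [0,0,0.04,0,0,0]

```text
time: 5.95
tool_pos: [0.6261, -0.028, 0.0098]
tool_rot: [3.142, -0.0, 0.039]
contact_force: [-0.6, 0.2, 0.3]
opening: 0.0213
grip_force: 20.0
```

>>> move_arm:
  motion:
    - [0,0,0,0,0,0]
    - [0,0,0,0,0,0]
    - [0,0,0,0,0,0]
    - [0,0,0,0,0,0]
  fingers: 0

```text
time: 6.45
tool_pos: [0.626, -0.0281, 0.0097]
tool_rot: [3.141, -0.0, 0.039]
contact_force: [-0.2, -0.4, -0.4]
opening: 0.0458
grip_force: 0.0
```

>>> move_arm:
  motion:
    - [0,0,-0.3,0,0,0]
    - [0,0,-0.7,0,0,0]
    - [0,0,-0.9,0,0,0]
    - [0,0,-0.9,0,0,0]

```text
time: 6.95
tool_pos: [0.6271, -0.0283, 0.1015]
tool_rot: [3.141, -0.004, 0.039]
contact_force: [-0.2, -0.2, 0.0]
opening: 0.0458
grip_force: 0.0
```

>>> move_arm:
  motion:
    - [-0.25,-0.04,-0.03,0,0,-0.048]
    - [-0.5,-0.07,-0.05,0,0,-0.096]
    - [-0.75,-0.11,-0.08,0,0,-0.144]
    - [-0.99,-0.15,-0.1,0,0,-0.191]
    - [-0.99,-0.15,-0.1,0,0,-0.191]
  fingers: 0.3

```text
time: 7.58
tool_pos: [0.5247, -0.0166, 0.1087]
tool_rot: [-3.14, 0.002, 0.639]
contact_force: [0.0, 0.3, 0.4]
opening: 0.0599
grip_force: 0.0
```

>>> move_arm:
  motion:
    - [-0.17,-0.16,-0.02,0,0,-0.045]
    - [-0.35,-0.32,-0.05,0,0,-0.09]
    - [-0.53,-0.49,-0.07,0,0,-0.135]
    - [-0.7,-0.65,-0.1,0,0,-0.181]
    - [-0.7,-0.65,-0.1,0,0,-0.181]
    - [-0.7,-0.65,-0.1,0,0,-0.181]

```text
time: 8.32
tool_pos: [0.4329, -0.0069, 0.1196]
tool_rot: [3.14, -0.0, 1.204]
contact_force: [0.1, -0.9, 0.2]
opening: 0.0599
grip_force: 0.0
```

```bash
python3 -c "
from plan import *
from h import *
plan([(.431,-.0065,.03,1.21),(.431,-.0065,.005,1.21)])
c=load('top',1);s=load('scene',1)
print(filt(s,(.431,-.0065)),filt(s,(.6255,-.0275),.054,.012,.036),filt(c,(.6255,-.0275),.054,.012,.036))
cv2.imwrite('pics/b.png',np.hstack([cv2.resize(x,(390,390),interpolation=2) for x in (c['image'][140:270,270:400],s['image'][170:300,250:380])])[:,:,::-1])"
```

```text
t 8.32 pos [ 0.4329 -0.0069  0.1196] rot [ 3.14  -0.     1.204] F [ 0.1 -0.9  0.2] open 0.0599 grip 0.0
(0.431, -0.0065, 0.03, 1.21) rows 2 [-0.004, -0.02, 0.896, 0.0, -0.0, -0.002]
(0.431, -0.0065, 0.005, 1.21) rows 1 [0.0, -0.001, 0.25, 0.0, -0.0, 0.0]
(array([433. ,  -4.9]), array([89.8, 25.7]), 1.232, 194) (array([622.1, -25.2]), array([99.8, 25.2]), 0.037, 216) (array([625.1, -28.8]), array([89.5, 25. ]), 0.036, 277)
```

View pics/b.png

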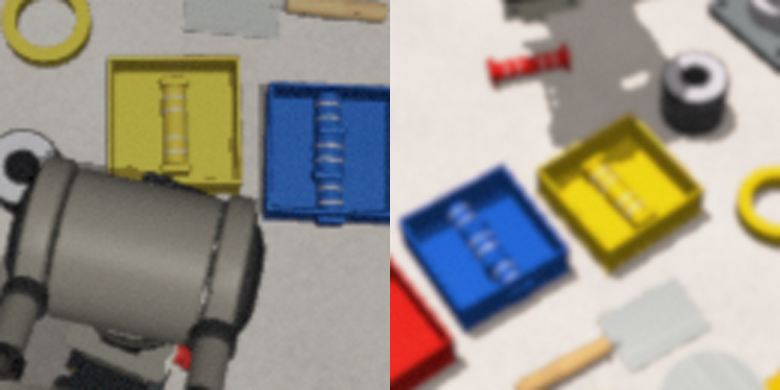

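The yellow filter lies flat and centred in its bin ((175,125) in the left panel). The red filter is still at (530,65) in the right panel, so I'll pick it up.

>>> move_arm:
  motion:
    - [0,-0.01,0.3,0,0,-0.002]
    - [0,-0.01,0.7,0,0,-0.002]
    - [0,-0.01,0.95,0,0,-0.002]
    - [0,-0.01,0.95,0,0,-0.002]

```text
time: 8.93
tool_pos: [0.43, -0.0061, 0.0232]
tool_rot: [-3.138, 0.001, 1.213]
contact_force: [0.1, -0.9, -0.6]
opening: 0.0599
grip_force: 0.0
```

>>> move_arm:
  motion:
    - [0,0,0.19,0,0,0]
    - [0,0,0.19,0,0,0]
    - [0,0,0.19,0,0,0]

```text
time: 9.3
tool_pos: [0.4314, -0.0064, 0.0066]
tool_rot: [3.14, -0.0, 1.214]
contact_force: [-0.3, 0.7, 0.1]
opening: 0.0596
grip_force: 0.0
```

>>> move_arm:
  motion:
    - [0,0,0,0,0,0]
    - [0,0,0,0,0,0]
    - [0,0,0,0,0,0]
    - [0,0,0,0,0,0]
    - [0,0,0,0,0,0]
  fingers: -1
  newtons: 20

```text
time: 9.93
tool_pos: [0.4307, -0.0062, 0.0058]
tool_rot: [3.141, 0.0, 1.214]
contact_force: [-0.1, 0.7, 1.4]
opening: 0.0212
grip_force: 20.0
```

```bash
python3 -c "
from plan import *
plan([(.431,-.0065,.1,1.21),(.625,-.31,.1,1.61),(.625,-.31,.0105,1.61)])"
```

```text
t 9.93 pos [ 0.4307 -0.0062  0.0058] rot [3.141 0.    1.214] F [-0.1  0.7  1.4] open 0.0212 grip 20.0
(0.431, -0.0065, 0.1, 1.21) rows 2 [-0.001, 0.004, -0.942, 0.0, 0.0, 0.001]
  part rows 3 [-0.741, 0.99, -0.0, 0.0, 0.0, -0.044]
  part rows 3 [-0.98, 0.99, -0.0, 0.0, 0.0, -0.049]
(0.625, -0.31, 0.1, 1.61) rows 2 [-0.783, 0.578, -0.0, 0.0, 0.0, -0.034]
(0.625, -0.31, 0.0105, 1.61) rows 2 [0.001, -0.0, 0.895, 0.0, 0.0, 0.0]
```

>>> move_arm:
  motion:
    - [0,0,-0.3,0,0,0]
    - [0,0,-0.7,0,0,0]
    - [0,0,-0.94,0,0,0]
    - [0,0,-0.94,0,0,0]

```text
time: 10.42
tool_pos: [0.4317, -0.0064, 0.1011]
tool_rot: [3.138, -0.001, 1.214]
contact_force: [-0.3, -0.1, -0.1]
opening: 0.0212
grip_force: 20.0
```

>>> move_arm:
  motion:
    - [-0.25,0.33,0,0,0,-0.015]
    - [-0.5,0.66,0,0,0,-0.03]
    - [-0.74,0.99,0,0,0,-0.044]
    - [-0.74,0.99,0,0,0,-0.044]

```text
time: 10.92
tool_pos: [0.4982, -0.1121, 0.0981]
tool_rot: [-3.141, 0.0, 1.35]
contact_force: [0.2, 0.8, -0.7]
opening: 0.0219
grip_force: 20.0
```

>>> move_arm:
  motion:
    - [-0.33,0.33,0,0,0,-0.016]
    - [-0.65,0.66,0,0,0,-0.033]
    - [-0.98,0.99,0,0,0,-0.049]
    - [-0.98,0.99,0,0,0,-0.049]

```text
time: 11.42
tool_pos: [0.5732, -0.2287, 0.0979]
tool_rot: [-3.14, -0.0, 1.504]
contact_force: [-0.5, 0.4, -0.5]
opening: 0.0213
grip_force: 20.0
```

>>> move_arm:
  motion:
    - [-0.39,0.29,0,0,0,-0.017]
    - [-0.78,0.58,0,0,0,-0.034]
    - [-0.78,0.58,0,0,0,-0.034]
    - [-0.78,0.58,0,0,0,-0.034]

```text
time: 11.92
tool_pos: [0.6247, -0.3069, 0.0983]
tool_rot: [-3.139, -0.002, 1.613]
contact_force: [0.4, 0.7, -0.5]
opening: 0.021
grip_force: 20.0
```

```bash
python3 -c "
from plan import *
plan([(.625,-.31,.1,1.61),(.625,-.31,.0105,1.61)])"
```

```text
t 11.93 pos [ 0.6247 -0.3069  0.0983] rot [-3.139e+00 -2.000e-03  1.613e+00] F [ 0.4  0.7 -0.5] open 0.021 grip 20.0
(0.625, -0.31, 0.1, 1.61) rows 1 [-0.031, 0.001, -0.017, -0.001, -0.001, 0.001]
(0.625, -0.31, 0.0105, 1.61) rows 2 [0.0, -0.0, 0.895, 0.0, 0.0, -0.0]
```

>>> move_arm:
  motion:
    - [-0.03,0,0.3,0,0,0]
    - [-0.03,0,0.6,0,0,0]
    - [-0.03,0,0.8,0,0,0]
    - [-0.03,0,0.87,0,0,0]
    - [-0.03,0,0.87,0,0,0]
    - [-0.03,0,0.87,0,0,0]

```text
time: 12.68
tool_pos: [0.6266, -0.3121, 0.0141]
tool_rot: [3.14, 0.001, 1.613]
contact_force: [-0.2, -0.4, -0.6]
opening: 0.0214
grip_force: 20.0
```

```bash
python3 -c "
from plan import *
plan([(.625,-.31,.0105,1.61)])
plan([(.625,-.31,.15,1.61),(.529,.257,.17,1.62),(.529,.257,.088,1.62)],(.625,-.31,.0105,1.61))"
```

```text
t 12.68 pos [ 0.6266 -0.3121  0.0141] rot [3.140e+00 1.000e-03 1.613e+00] F [-0.2 -0.4 -0.6] open 0.0214 grip 20.0
(0.625, -0.31, 0.0105, 1.61) rows 1 [0.022, -0.016, 0.036, 0.001, 0.0, 0.001]
  part rows 2 [0.0, 0.0, -0.99, 0.0, 0.0, 0.0]
(0.625, -0.31, 0.15, 1.61) rows 1 [0.0, 0.0, -0.405, 0.0, 0.0, 0.0]
  part rows 2 [0.99, -0.128, -0.035, 0.0, 0.0, -0.001]
  part rows 2 [0.99, -0.125, -0.035, -0.0, 0.0, -0.0]
  part rows 2 [0.99, -0.125, -0.035, -0.0, 0.0, -0.001]
  part rows 2 [0.99, -0.121, -0.034, -0.0, 0.0, -0.0]
  part rows 2 [0.99, -0.122, -0.035, -0.0, 0.0, -0.001]
(0.529, 0.257, 0.17, 1.62) rows 2 [0.757, -0.09, -0.026, -0.0, 0.0, -0.0]
(0.529, 0.257, 0.088, 1.62) rows 2 [-0.0, -0.0, 0.82, -0.0, 0.0, -0.0]
```

>>> move_arm:
  motion:
    - [0,0,0.035,0,0,0]
    - [0,0,0.035,0,0,0]
    - [0,0,0.035,0,0,0]

```text
time: 13.05
tool_pos: [0.6264, -0.3121, 0.0098]
tool_rot: [3.14, 0.001, 1.613]
contact_force: [0.6, 0.7, 2.7]
opening: 0.0215
grip_force: 20.0
```

>>> move_arm:
  motion:
    - [0,0,0,0,0,0]
    - [0,0,0,0,0,0]
    - [0,0,0,0,0,0]
    - [0,0,0,0,0,0]
  fingers: 0

```text
time: 13.55
tool_pos: [0.6259, -0.3118, 0.0091]
tool_rot: [-3.141, -0.0, 1.613]
contact_force: [0.9, -0.1, 0.3]
opening: 0.0457
grip_force: 0.0
```

>>> move_arm:
  motion:
    - [0,0,-0.3,0,0,0]
    - [0,0,-0.7,0,0,0]
    - [0,0,-0.99,0,0,0]
    - [0,0,-0.99,0,0,0]

```text
time: 14.05
tool_pos: [0.6273, -0.3126, 0.1113]
tool_rot: [3.137, 0.003, 1.613]
contact_force: [-0.4, 0.2, -0.3]
opening: 0.046
grip_force: 0.0
```

>>> move_arm:
  motion:
    - [0.5,-0.06,-0.2,0,0,0]
    - [0.99,-0.13,-0.4,0,0,0]
    - [0.99,-0.13,-0.4,0,0,0]
  fingers: 1

```text
time: 14.42
tool_pos: [0.6088, -0.2102, 0.1489]
tool_rot: [3.141, -0.0, 1.617]
contact_force: [-0.2, -1.1, -0.7]
opening: 0.0711
grip_force: 0.0
```

>>> move_arm:
  motion:
    - [0.5,-0.06,-0.1,0,0,0]
    - [0.99,-0.13,-0.2,0,0,0]
    - [0.99,-0.13,-0.2,0,0,0]

```text
time: 14.8
tool_pos: [0.5912, -0.1128, 0.1678]
tool_rot: [-3.141, -0.001, 1.616]
contact_force: [0.7, -0.4, -0.4]
opening: 0.0916
grip_force: 0.0
```

>>> move_arm:
  motion:
    - [0.5,-0.06,0,0,0,0]
    - [0.99,-0.13,0,0,0,0]
    - [0.99,-0.13,0,0,0,0]

```text
time: 15.18
tool_pos: [0.5739, -0.0152, 0.167]
tool_rot: [-3.14, -0.0, 1.616]
contact_force: [-0.3, -1.2, -0.2]
opening: 0.0917
grip_force: 0.0
```

```bash
python3 -c "
from plan import *
from h import *
plan([(.529,.257,.17,1.62),(.529,.257,.088,1.62)])
c=load('top',1);s=load('scene',1)
for x in(c,s): print(filt(x,(.625,-.31),.054,.012,.036),filt(x,(.6255,-.0275),.054,.012,.036))
cv2.imwrite('pics/d.png',np.hstack([cv2.resize(x,(390,390),interpolation=2) for x in (c['image'][120:250,350:480],s['image'][210:340,180:310])])[:,:,::-1])
for n,x,(u,v) in(('top',c,(211,205)),('sc',s,(380,155))):
    W=world(x)[v-30:v+30,u-30:u+30].reshape(-1,3)
    b=W[(W[:,2]>.112)&(W[:,2]<.126)&(np.hypot(W[:,0]-.529,W[:,1]-.257)<.05)]
    print(n,len(b),b.mean(0) if len(b) else 0,cv2.minAreaRect((b[:,:2]*1000).astype(np.float32)) if len(b) else 0)
"
```

```text
t 15.18 pos [ 0.5739 -0.0152  0.167 ] rot [-3.14  -0.     1.616] F [-0.3 -1.2 -0.2] open 0.0917 grip 0.0
  part rows 2 [0.99, -0.118, -0.01, -0.0, -0.0, -0.0]
  part rows 2 [0.99, -0.117, -0.01, -0.0, -0.0, -0.001]
(0.529, 0.257, 0.17, 1.62) rows 2 [0.759, -0.088, -0.008, -0.001, -0.0, -0.0]
(0.529, 0.257, 0.088, 1.62) rows 2 [0.0, -0.001, 0.82, 0.0, -0.0, -0.0]
(array([ 626.8, -313.5]), array([25.1, 91.1]), 1.633, 291) (array([0., 0.]), array([0., 0.]), 0.0, 0)
(array([ 618.6, -311. ]), array([43.7, 90.4]), 1.636, 296) (array([626.4, -32.2]), array([90.4, 37.2]), 0.066, 215)
top 343 [0.52777663 0.25599746 0.11917623] ((528.6603393554688, 256.1222839355469), (49.926246643066406, 49.1113166809082), 5.705389499664307)
sc 177 [0.53159334 0.25756595 0.12019633] ((528.9506225585938, 259.503173828125), (48.906742095947266, 52.29730224609375), 82.75841522216797)
```

View pics/d.png

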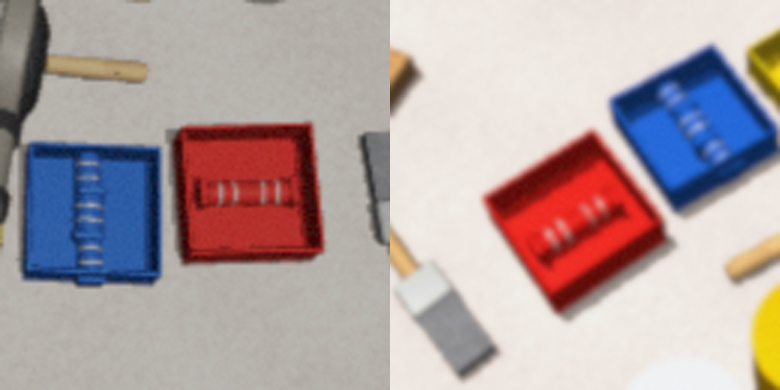

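The red filter lies flat in its bin ((245,192) in the left panel). Now to the collar at (0.529, 0.257).

>>> move_arm:
  motion:
    - [0.5,-0.06,0,0,0,0]
    - [0.99,-0.12,0,0,0,0]
    - [0.99,-0.12,0,0,0,0]

```text
time: 15.65
tool_pos: [0.5583, 0.0826, 0.1676]
tool_rot: [-3.141, -0.0, 1.615]
contact_force: [-0.2, -0.4, -0.6]
opening: 0.0919
grip_force: 0.0
```

>>> move_arm:
  motion:
    - [0.5,-0.06,0,0,0,0]
    - [0.99,-0.12,0,0,0,0]
    - [0.99,-0.12,0,0,0,0]

```text
time: 16.02
tool_pos: [0.5424, 0.1807, 0.1677]
tool_rot: [-3.141, 0.0, 1.615]
contact_force: [-0.5, -0.7, 0.5]
opening: 0.0919
grip_force: 0.0
```

>>> move_arm:
  motion:
    - [0.4,-0.05,0,0,0,0]
    - [0.76,-0.09,0,0,0,0]
    - [0.76,-0.09,0,0,0,0]
    - [0.76,-0.09,0,0,0,0]

```text
time: 16.52
tool_pos: [0.5308, 0.2535, 0.1678]
tool_rot: [-3.141, 0.001, 1.612]
contact_force: [0.1, 0.2, 0.4]
opening: 0.0919
grip_force: 0.0
```

```bash
python3 -c "
from plan import *
plan([(.529,.257,.17,1.62),(.529,.257,.082,1.62)])"
```

```text
t 16.52 pos [0.5308 0.2535 0.1678] rot [-3.141e+00  1.000e-03  1.612e+00] F [0.1 0.2 0.4] open 0.0919 grip 0.0
(0.529, 0.257, 0.17, 1.62) rows 1 [0.036, -0.017, -0.022, -0.0, 0.0, -0.003]
(0.529, 0.257, 0.082, 1.62) rows 2 [0.001, 0.001, 0.88, -0.0, 0.0, 0.0]
```

>>> move_arm:
  motion:
    - [0.03,-0.015,0,0,0,0]
    - [0.03,-0.015,0.3,0,0,0]
    - [0.03,-0.015,0.6,0,0,0]
    - [0.03,-0.015,0.86,0,0,0]
    - [0.03,-0.015,0.86,0,0,0]
    - [0.03,-0.015,0.86,0,0,0]

```text
time: 17.27
tool_pos: [0.5291, 0.2583, 0.0833]
tool_rot: [3.14, -0.0, 1.613]
contact_force: [0.6, -0.4, 0.5]
opening: 0.0914
grip_force: 0.0
```

```bash
python3 -c "
from plan import *
plan([(.529,.257,.082,1.62)])"
```

```text
t 17.27 pos [0.5291 0.2583 0.0833] rot [ 3.14  -0.     1.613] F [ 0.6 -0.4  0.5] open 0.0914 grip 0.0
(0.529, 0.257, 0.082, 1.62) rows 1 [-0.013, -0.001, 0.013, 0.001, -0.0, -0.002]
```

>>> move_arm:
  motion:
    - [-0.01,0,0,0,0,0]
    - [-0.01,0,0,0,0,0]
    - [-0.01,0,0,0,0,0]
    - [-0.01,0,0,0,0,0]
    - [-0.01,0,0,0,0,0]
    - [-0.01,0,0,0,0,0]
    - [-0.01,0,0,0,0,0]
  fingers: -1
  newtons: 25

```text
time: 18.15
tool_pos: [0.5283, 0.2576, 0.0822]
tool_rot: [3.141, 0.0, 1.613]
contact_force: [0.3, 0.2, 1.2]
opening: 0.0499
grip_force: 25.0
```

>>> move_arm:
  motion:
    - [0,0,0.02,0,0,0]
    - [0,0,0.025,0,0,0]
    - [0,0,0.025,0,0,0]
    - [0,0,0.025,0,0,0]

```text
time: 18.65
tool_pos: [0.5283, 0.2576, 0.08]
tool_rot: [3.141, -0.0, 1.613]
contact_force: [-2.0, -0.3, 5.8]
opening: 0.0497
grip_force: 25.0
```

```bash
python3 -c "
from plan import *
plan([])"
```

```text
t 18.65 pos [0.5283 0.2576 0.08  ] rot [ 3.141 -0.     1.613] F [-2.  -0.3  5.8] open 0.0497 grip 25.0
```

>>> move_arm:
  motion:
    - [0,0,0.01,0,0,-0.03]
    - [0,0,0.01,0,0,-0.06]
    - [0,0,0.01,0,0,-0.09]
    - [0,0,0.01,0,0,-0.09]

```text
time: 19.15
tool_pos: [0.5292, 0.258, 0.0798]
tool_rot: [3.139, -0.0, 1.897]
contact_force: [0.1, -0.1, 8.5]
opening: 0.0497
grip_force: 25.0
```

>>> move_arm:
  motion:
    - [0,0,0,0,0,-0.025]
    - [0,0,0,0,0,-0.04]
    - [0,0,0,0,0,-0.04]

```text
time: 19.52
tool_pos: [0.5294, 0.258, 0.0796]
tool_rot: [3.138, 0.0, 2.022]
contact_force: [1.3, 0.3, 5.8]
opening: 0.0501
grip_force: 25.0
```

```bash
python3 -c "
from plan import *
plan([])"
```

```text
t 19.52 pos [0.5294 0.258  0.0796] rot [3.138 0.    2.022] F [1.3 0.3 5.8] open 0.0501 grip 25.0
```

>>> move_arm:
  motion:
    - [0,0,0.015,0,0,0]
    - [0,0,0.015,0,0,0]
    - [0,0,0.015,0,0,0]

```text
time: 19.9
tool_pos: [0.5294, 0.258, 0.0791]
tool_rot: [3.138, 0.001, 2.022]
contact_force: [-1.9, 0.1, 14.4]
opening: 0.0496
grip_force: 25.0
```

>>> move_arm:
  motion:
    - [0,0,0,0,0,0]
    - [0,0,0,0,0,0]

```text
time: 20.15
tool_pos: [0.5294, 0.258, 0.0791]
tool_rot: [3.138, 0.0, 2.022]
contact_force: [-2.2, -0.4, 14.8]
opening: 0.0499
grip_force: 25.0
```

>>> move_arm:
  motion:
    - [0,0,-0.005,0,0,-0.02]
    - [0,0,-0.005,0,0,-0.04]
    - [0,0,-0.005,0,0,-0.04]

```text
time: 20.52
tool_pos: [0.5291, 0.2578, 0.0781]
tool_rot: [3.14, 0.001, 2.147]
contact_force: [2.2, 1.6, 5.1]
opening: 0.0501
grip_force: 25.0
```

>>> move_arm:
  motion:
    - [0,0,0,0,0,-0.02]
    - [0,0,0,0,0,-0.04]
    - [0,0,0,0,0,-0.04]

```text
time: 20.9
tool_pos: [0.5286, 0.2576, 0.0777]
tool_rot: [3.141, 0.0, 2.271]
contact_force: [0.9, 0.5, 3.6]
opening: 0.0499
grip_force: 25.0
```

```bash
python3 -c "
from plan import *
plan([])"
```

```text
t 20.9 pos [0.5286 0.2576 0.0777] rot [3.141 0.    2.271] F [0.9 0.5 3.6] open 0.0499 grip 25.0
```

>>> move_arm:
  motion:
    - [0,0,0.01,0,0,0.01]
    - [0,0,0.02,0,0,0.01]
    - [0,0,0.025,0,0,0.01]
    - [0,0,0.025,0,0,0.01]

```text
time: 21.4
tool_pos: [0.5284, 0.2576, 0.0753]
tool_rot: [3.141, 0.0, 2.241]
contact_force: [1.0, -0.4, 4.3]
opening: 0.0499
grip_force: 25.0
```

```bash
python3 -c "
from plan import *
plan([])"
```

```text
t 21.4 pos [0.5284 0.2576 0.0753] rot [3.141 0.    2.241] F [ 1.  -0.4  4.3] open 0.0499 grip 25.0
```

>>> move_arm:
  motion:
    - [0,0,0.01,0,0,0]
    - [0,0,0.02,0,0,0]
    - [0,0,0.025,0,0,0]
    - [0,0,0.025,0,0,0]
  newtons: 40

```text
time: 21.9
tool_pos: [0.5285, 0.2575, 0.0732]
tool_rot: [3.141, 0.0, 2.241]
contact_force: [0.4, -0.3, 8.5]
opening: 0.0492
grip_force: 40.0
```

>>> move_arm:
  motion:
    - [0,0,0.01,0,0,0]
    - [0,0,0.01,0,0,0]
    - [0,0,0.01,0,0,0]

```text
time: 22.28
tool_pos: [0.5285, 0.2576, 0.0732]
tool_rot: [3.141, 0.001, 2.242]
contact_force: [-1.2, -1.3, 14.4]
opening: 0.0496
grip_force: 40.0
```

```bash
python3 -c "
from plan import *
from h import *
plan([])
s=load('scene',1);W=world(s)[125:185,350:410].reshape(-1,3)
b=W[(W[:,2]>.1)&(W[:,2]<.13)&(np.hypot(W[:,0]-.529,W[:,1]-.257)<.02)];print(len(b),np.percentile(b[:,2],[20,50,80]) if len(b) else '')"
```

```text
t 22.27 pos [0.5285 0.2576 0.0732] rot [3.141e+00 1.000e-03 2.242e+00] F [-1.2 -1.3 14.4] open 0.0496 grip 40.0
87 [0.10983157 0.11134718 0.11335076]
```

>>> move_arm:
  motion:
    - [0,0,0.003,0,0,0]
    - [0,0,0.003,0,0,0]
    - [0,0,0.003,0,0,0]

```text
time: 22.7
tool_pos: [0.5285, 0.2576, 0.0732]
tool_rot: [3.14, 0.001, 2.242]
contact_force: [-3.5, -1.8, 17.3]
opening: 0.0494
grip_force: 40.0
```

```bash
python3 -c "
from plan import *
plan([])
from cell import robot
print(robot.hand_in())"
```

```text
t 22.7 pos [0.5285 0.2576 0.0732] rot [3.140e+00 1.000e-03 2.242e+00] F [-3.5 -1.8 17.3] open 0.0494 grip 40.0
the job is handed in; nothing more can be done
None
```

The job is handed in after 22.7 s: both filters lie flat in their own bins, and the collar is over the pins and held fully home with about 17 N on the wrist (the hand-in returned no verdict).

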